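Set the dust suction at a handle-sanding bench

TASK

The next batch of beech handles is about to be sanded and the dust suction is still too low. On the grey console, slide the orange fader away from its low end until its white index line is level with the yellow set-point tab beside its track, then let go. Leave the black fader and the loose beech handle beside the console as they are.

Things in the scene. Friction and masses are not known exactly. Their poses are not given: they have to be found in the camera images.
- suction: Orange fader cap to be moved: block 24 mm (x, along the track) x 30 mm (y, across) x 36 mm high, white index line across its top. Origin: centre of its underside, 57 mm above the bench, 1 mm over its slate plate (80 x 230 mm) on the fixed grey console. Slides only along its +x (level, away from the low end and the robot, turned up to 25 deg), 160 mm travel, 1.5 N friction; stays where left.
- setpoint: Flat fixed yellow tab, 8 mm (x, along the track) x 18 x 3 mm, on the orange fader's plate 29 mm to the right of the track, looking along +x. Origin: centre of its underside; axes parallel to the orange cap's, so the cap is set when both origins agree along x. 40 to 140 mm farther along +x than the cap's start, at least 20 mm short of the end stop.
- speed: Black fader cap, to be left alone: same shape, size and direction as the orange one, on its own plate with a parallel track 140 mm to the left or right of the orange one. Origin: centre of its underside.
- handle: Loose beech D-shaped handle lying flat on the bench left of the console, about 110 x 66 x 26 mm, 90 g, to be left alone. Origin: on its underside, inside the D near its straight foot; z up.

How it is judged:
At the end, for the whole second after the job is handed in: The orange cap's index line is within 10 mm of the middle of the yellow tab, measured along the track, and the cap is at rest and released; the black cap is within 10 mm and the beech handle within 30 mm of where they started (x of suction in the frame of setpoint between -0.01 and 0.01 m and linear speed of suction below 0.005 m/s and distance of speed from where it was at the start of the episode below 0.01 m and distance of handle from where it was at the start of the episode below 0.03 m); the robot touches nothing.
It fails at once if the black fader is shifted by more than 10 mm (distance of speed from where it was at the start of the episode above 0.01 m).
It fails at once if the loose beech handle is pushed by more than 30 mm (distance of handle from where it was at the start of the episode above 0.03 m).
It also fails if it takes over 29 s, if anything falls off the work surface, if the arm or the gripper's body presses on something with over 40 N, if the wrist force passes 120 N, or if a joint passes its speed limit or range.

ROBOT

A 7-joint arm with a two-finger parallel gripper is mounted at the origin on the work surface. World frame = base frame: x ahead of the robot, y to its left, z up, the work surface at z = 0. Lengths are in m, angles in rad, forces in N, time in s.
With the tool pointing down it reaches from about 0.425 to 0.95 m from the base axis. Payload 4.7 kg.
Tool frame: the origin (TCP) lies at the very end of the fingers, on their centre line; the grasp point (between the pads) lies 19 mm behind it; z points along the fingers, y is the line along which they close (so a half turn about z gives the same grasp; the last joint's range is limited). The gripper opens to 85 mm and grips with 20 to 120 N. Pads are 22 mm wide; open, the fingers measure 114 mm over their backs; the gripper's body (76 mm by 85 mm) begins 54 mm behind the grasp point. The pads swing forward as they close: fully open they stand 13 mm farther back than shut.
Start: joints at [-1.138, 0.469, -0.049, 1.532, 0.024, 1.141, -0.082], TCP at [0.301, 0.604, 0.231] pointing down, gripper open.
Joint ranges: [-2.59, 2.59], [-0.33, 1.99], [-1.39, 1.29], [0.1, 2.45], [-1.04, 4.18], [0.21, 1.99], [-2.66, 2.66]. Speed limits (rad/s): [2.57, 2.57, 3.14, 3.14, 3.14, 3.14, 3.14].

INTERFACE

Orientations are given as a unit quaternion [x, y, z, w].
In Python, from plant import * gives the robot as it stands.
- The arm moves only by the tool step_arm, never from a script. Its arguments are lists of equal length, an entry for each row: "delta_pos": the shift along the tool's x, y, z in units of 0.075 m (1.0 is 0.075 m), a list of three; "turn": the turn about the tool's z in units of 30 degrees (1.0 is 30 degrees). In form: {"delta_pos": [[x, y, z], ...], "turn": [turn, ...]}. A call has 1 to 20 rows; each row shifts and turns the commanded pose from where the row before left it, along the tool's axes as they then stand; what a row does not reach is not made up. A row lasts 1/12 s, in which the tool goes at most 41.7 mm and 7.16 degrees, less where a joint would pass 70% of its speed; a pose out of reach is approached as far as the arm can. A call with a number of a shift or a turn outside -1 to 1 is refused whole. A call with a gripper value outside its range is refused whole. "gripper" is the opening, from 0 (shut) to 1 (fully open), set as the call begins (left out, the last holds). The fingers move at their own pace and stop on an object; "squeeze" is the grip in N (left out, the last holds). Time passes only in rows, so rows that do not move let the fingers close. It gives the time, the measured TCP pose, the force, the opening and the grip force at its end, in the units of the state.
- sense(): the state, without advancing time (a new reading comes with each control period).
- read_camera(name): name is "scene" or "side" or "wrist"; returns (picture, depth): 480x640x3 uint8, red, green, blue; 480x640 float32, m along the optical axis (not along the pixel's ray), 0 where there is no reading.
- calibration(name): a dict with "fov_y" (degrees; the focal length in pixels is half the picture's height over the tangent of half this angle, whatever the lens; pixels are square), "cx", "cy" (the principal point, pixels), "dist" ([k1, k2, p1, p2, k3] as OpenCV has them; the pictures are not rectified), "R" (3x3) and "t" (3): a world point X has camera coordinates R X + t. Camera axes: x right, y down, z forward; pixel columns grow to the right and rows downward; lengths in m; the calibration is good to about 2 mm. A picture is of the moment at which its call begins: read the wrist's pose just before it. calibration takes no time and is no camera call; for the wrist camera it gives the pose at the moment of the call.
- hand_in(): hands the job in; it is judged then, once.
Trained networks look in the newest picture that a camera, given by its name, has taken for a name from the list of things; names that differ only in an ending like _2 or _b are one class to them, and where a whole thing is asked for, a point or a joint stands for the part that bears it (a point fixed in the world has none). Each returns a list of dicts, best first, with "score" (0 to 1); they miss things now and then, are a little off and sometimes report something else, mostly with a low value. They report only what shows in the picture. A call takes as long as a camera call.
- search_frame(label, camera): "point" ([x, y, z] in m, in world coordinates, good to about 4 mm: the middle of the surface that is visible of it).
- regions_of(label, camera): "pixels" (480x640 bool, what is visible of it).
- pinpoint(label, camera): "point" ([x, y, z] in m, in world coordinates, good to about 4 mm: a listed point, or the origin of a listed thing).
The state is a dict: "clock": time; "qpos": joint angles; "dq": joint speeds; "joint_torque": joint torques, N m; "tool_pos": TCP position; "ee_rot": TCP orientation; "force": force on the tool from outside, world axes, zero at the start; "ft_torque": the same for the moment, N m; "width": opening from 0.0 (shut) to 1.0 (fully open); "finger_force": force on a finger pad.
Only numpy, scipy, OpenCV 4.12 (cv2) and the standard library are available. Lean on these libraries where they do the work, as an engineer would, in place of code of your own. Each camera call takes 0.05 s, during which the arm holds its last target. There are 200 camera calls.

## Working session

There is one attempt and no reset: what is moved stays moved. The work goes in short steps, Python scripts to look and compute and a tool call to move; the robot and the scene stay as the last step left them, time stands still between calls to the robot, and variables do not carry over. Pictures are saved under pics/ and viewed, at most 10 in all, crops included, and the job is handed in when it is done.

Besides the shell and the picture viewer there is one more tool, called as name([rows], argument=value, ...), one row to a line, values as JSON. step_arm: Moves the arm, as the interface text tells. Shifts and turns lie within -1 to 1; 1 stands for 0.075 m of shift or 30 degrees of turn. Its arguments: {"type":"object","properties":{"delta_pos":{"type":"array","items":{"type":"array","items":{"type":"number"}}},"turn":{"type":"array","items":{"type":"number"}},"gripper":{"type":"number"},"squeeze":{"type":"number"}},"required":["delta_pos","turn"]}

```bash
mkdir -p pics; python3 - <<'E'
from plant import *
import cv2, numpy as np
s=sense(); print(s['clock'],s['tool_pos'],s['ee_rot'],s['width'],s['force'])
ims=[]
for c in ['scene','side']:
    p,d=read_camera(c); ims.append(p)
    cv2.imwrite(f'pics/{c}1.png',p[:,:,::-1])
    for n in ['suction','setpoint','speed','handle']:
        r=pinpoint(n,c); q=search_frame(n,c)
        print(c,n,[(np.round(a['point'],3),round(a['score'],2)) for a in r[:2]],[(np.round(a['point'],3),round(a['score'],2)) for a in q[:2]])
print(sense()['clock'])
E
```

```text
0.0 [0.3004674  0.60378826 0.2302487 ] [ 2.28812989e-01  9.73469910e-01 -9.57403633e-04 -1.85021479e-04] 0.9994586711363745 [-0.15453538 -0.83021552  0.25356984]
scene suction [(array([0.518, 0.131, 0.052]), 0.98)] [(array([0.53 , 0.128, 0.08 ]), 0.7)]
scene setpoint [(array([0.625, 0.083, 0.057]), 0.66)] [(array([0.626, 0.083, 0.06 ]), 0.57)]
scene speed [(array([ 0.523, -0.013,  0.056]), 0.56)] [(array([ 0.534, -0.015,  0.085]), 0.9)]
scene handle [(array([0.648, 0.314, 0.003]), 0.61)] [(array([0.649, 0.303, 0.028]), 0.76)]
side suction [(array([0.52 , 0.132, 0.052]), 0.74)] [(array([0.519, 0.118, 0.087]), 0.85)]
side setpoint [(array([0.629, 0.087, 0.058]), 0.37), (array([0.52 , 0.133, 0.056]), 0.2)] [(array([0.63 , 0.088, 0.063]), 0.42)]
side speed [] [(array([ 0.528, -0.021,  0.09 ]), 0.58)]
side handle [(array([0.647, 0.319, 0.   ]), 0.61)] [(array([0.638, 0.301, 0.027]), 0.64)]
0.9
```

View pics/scene1.png

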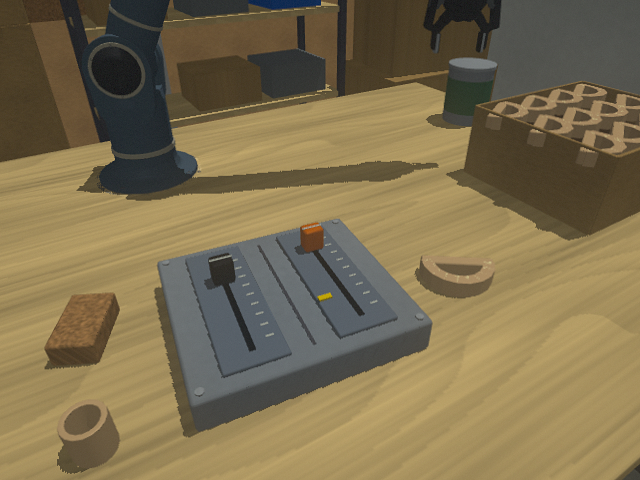

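View pics/side1.png

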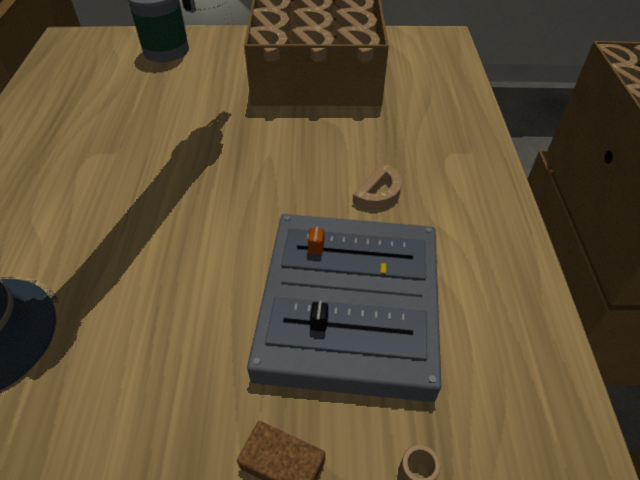

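The scene picture shows the orange cap at (312,237), the black cap at (221,268), the yellow tab at (324,297) and the handle at (457,273). In the side picture they are at (315,240), (319,316), (383,268) and (378,190). The network points agree with this. Next I need the track direction.

```bash
cat > h.py <<'E'
from plant import *
import cv2, numpy as np
def K(c):
    f=240/np.tan(np.radians(c['fov_y'])/2); return np.array([[f,0,c['cx']],[0,f,c['cy']],[0,0,1.]])
def onplane(px,c,z):
    n=cv2.undistortPoints(np.array(px,float).reshape(-1,1,2),K(c),np.array(c['dist']))[:,0]
    R=np.array(c['R']); C=-R.T@np.array(c['t']); d=np.c_[n,np.ones(len(n))]@R
    return C+d*((z-C[2])/d[:,2])[:,None]
def tri(pxs,cs):
    A=[];b=[]
    for p,c in zip(pxs,cs):
        n=cv2.undistortPoints(np.array(p,float).reshape(-1,1,2),K(c),np.array(c['dist']))[0,0]
        R=np.array(c['R']);t=np.array(c['t'])
        for k in (0,1): A.append(R[k]-n[k]*R[2]); b.append(n[k]*t[2]-t[k])
    return np.linalg.lstsq(np.array(A),np.array(b),rcond=None)[0]
E
python3 - <<'E'
from h import *
cs=[calibration(c) for c in('scene','side')]
yel=[]
for c,n,sl,bl in zip(cs,('scene','side'),([(316,252),(361,313)],[(298,247),(411,257)]),([(229,290),(251,348)],[(286,321),(412,331)])):
    p=cv2.imread(f'pics/{n}1.png').astype(int); B,G,R=p[...,0],p[...,1],p[...,2]
    m=(R>150)&(G>130)&(B<60); v,u=np.nonzero(m); yel.append((u.mean(),v.mean()))
    o=(R>120)&(G<100)&(B<60); v2,u2=np.nonzero(o)
    print(n,len(u),np.round(yel[-1],1),len(u2),u2.mean(),v2.mean(),'tab on .059',np.round(onplane([yel[-1]],c,.059),4))
    for s in(sl,bl):
        P=onplane(s,c,.056);d=P[1]-P[0];print(np.round(P,4).tolist(),'ang',np.degrees(np.arctan2(d[1],d[0])),np.hypot(*d[:2]))
print('tab tri',tri(yel,cs))
a=cv2.imread('pics/scene1.png')[205:325,260:400];b=cv2.imread('pics/side1.png')[215:285,280:430]
cv2.imwrite('pics/crop.png',np.vstack([cv2.resize(a,(400,343),interpolation=2),cv2.resize(b,(400,187),interpolation=2)]))
E
```

```text
scene 57 [324.5 296.1] 658 130.661094224924 299.9376899696049 tab on .059 [[0.6279 0.0876 0.059 ]]
[[0.5356, 0.1285, 0.056], [0.675, 0.112, 0.056]] ang -6.773300893400876 0.1404444152606606
[[0.5502, -0.0129, 0.056], [0.6579, -0.0279, 0.056]] ang -7.927512697796864 0.108778766054488
side 22 [383.  267.2] 111 313.92792792792795 241.3783783783784 tab on .059 [[0.6262 0.0889 0.059 ]]
[[0.4905, 0.1333, 0.056], [0.6737, 0.1117, 0.056]] ang -6.73905271606285 0.184414281658298
[[0.4764, -0.0072, 0.056], [0.6592, -0.0251, 0.056]] ang -5.599068043872221 0.18372834619303072
tab tri [0.62637762 0.08895317 0.05787735]
```

View pics/crop.png

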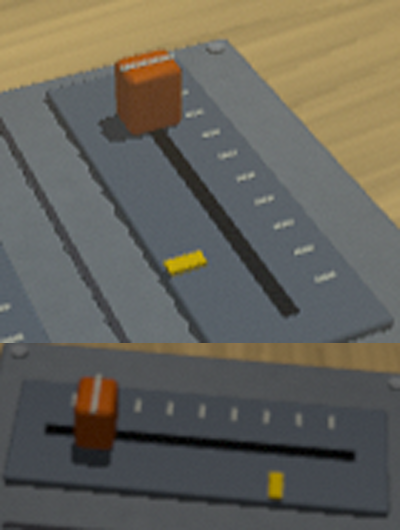

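step_arm([
  [0, 0, 0],
  [0, 0, 0],
  [0, 0, 0],
  [0, 0, 0],
  [0, 0, 0],
  [0, 0, 0],
  [0, 0, 0],
  [0, 0, 0],
  [0, 0, 0],
  [0, 0, 0],
  [0, 0, 0],
], turn=[0.234, 0.234, 0.234, 0.234, 0.234, 0.234, 0.234, 0.234, 0.234, 0.234, 0], gripper=1.0)

```text
clock: 1.82
tool_pos: [0.3006, 0.6044, 0.2313]
ee_rot: [0.748, 0.664, 0.0, 0.0]
force: [0.1, -0.9, -0.4]
width: 0.997
finger_force: 0.0
```

step_arm([
  [-0.33, 0.202, 0],
  [-0.33, 0.202, 0],
  [-0.33, 0.202, 0],
  [-0.33, 0.202, 0],
  [-0.33, 0.202, 0],
  [-0.33, 0.202, 0],
  [-0.33, 0.202, 0],
  [-0.33, 0.202, 0],
  [-0.33, 0.202, 0],
  [-0.33, 0.202, 0],
  [-0.33, 0.202, 0],
  [-0.33, 0.202, 0],
  [-0.33, 0.202, 0],
  [-0.33, 0.202, 0],
  [-0.33, 0.202, 0],
  [-0.33, 0.202, 0],
  [-0.33, 0.202, 0],
  [-0.33, 0.202, 0],
  [0, 0, 0],
  [0, 0, 0],
], turn=[0, 0, 0, 0, 0, 0, 0, 0, 0, 0, 0, 0, 0, 0, 0, 0, 0, 0, 0, 0])

```text
clock: 3.48
tool_pos: [0.5205, 0.1284, 0.2315]
ee_rot: [0.747, 0.664, 0.0, 0.0]
force: [-0.7, 0.1, -0.5]
width: 1.001
finger_force: 0.0
```

```bash
python3 - <<'E'
from h import *
from scipy.spatial.transform import Rotation as Ro
s=sense(); y=Ro.from_quat(s['ee_rot']).as_matrix()[:,1]
print(s['clock'],s['tool_pos'],'yaw y',np.degrees(np.arctan2(y[1],y[0])),s['force'])
c=calibration('wrist');p,d=read_camera('wrist');cv2.imwrite('pics/w1.png',p[:,:,::-1]);np.savez('w1.npz',d=d,**{k:np.array(v) for k,v in c.items()})
for n in ['suction','setpoint']:
    print(n,[(np.round(a['point'],3),round(a['score'],2)) for a in pinpoint(n,'wrist')[:2]],[(np.round(a['point'],3),round(a['score'],2)) for a in search_frame(n,'wrist')[:2]])
E
```

```text
3.4833 [0.52051838 0.12838742 0.23154033] yaw y -6.742212495868371 [-0.7378306   0.09761899 -0.52708788]
suction [(array([0.523, 0.128, 0.055]), 0.58)] [(array([0.521, 0.13 , 0.09 ]), 0.58)]
setpoint [(array([0.628, 0.088, 0.056]), 0.81)] [(array([0.628, 0.09 , 0.057]), 0.52)]
```

View pics/w1.png

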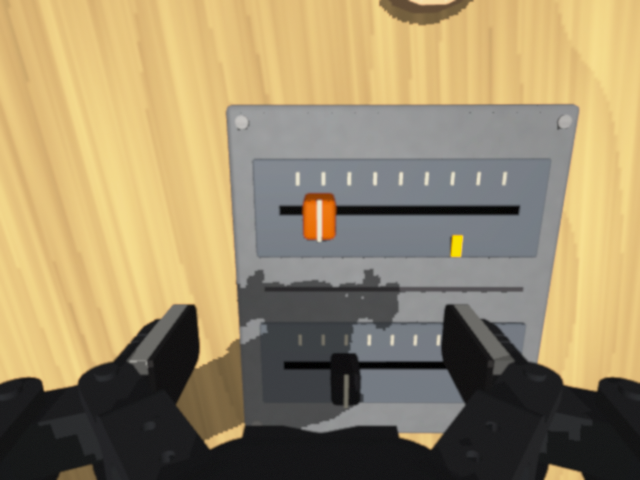

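The wrist picture shows the track level in the image, from (280,210) to (519,210). The index line is centred at (319.5,221) and the tab at (457,246). Both caps are clear of the fingers.

```bash
python3 - <<'E'
from h import *
z=np.load('w1.npz'); w={k:z[k] for k in z.files if k!='d'}
for k in('fov_y','cx','cy'): w[k]=float(w[k])
P=onplane([(280,210),(519,210)],w,.056);d=P[1]-P[0];print('slot',P.round(4).tolist(),np.degrees(np.arctan2(d[1],d[0])))
L=onplane([(319.5,221)],w,.093)[0];T=onplane([(457,246)],w,.0585)[0];print('line',L,'tab',T)
print('line tri',tri([(319.5,221),(316.3,229.5)],[w,calibration('side')]),tri([(319.5,221),(312.1,227.4)],[w,calibration('scene')]))
print('tab tri',tri([(457,246),(324.5,296.1)],[w,calibration('scene')]))
u=d/np.linalg.norm(d);print('travel',(T-L)@u)
E
```

```text
slot [[0.4903, 0.1347, 0.056], [0.6786, 0.1123, 0.056]] -6.802384809893017
line [0.52140036 0.13093467 0.093     ] tab [0.62836868 0.08895141 0.0585    ]
line tri [0.52118681 0.13257842 0.09987912] [0.52140845 0.13048665 0.0907057 ]
tab tri [0.62801152 0.08837001 0.05852102]
travel 0.1111880432069634
```

step_arm([
  [0.032, 0.008, 0.2],
  [0, 0, 0.25],
  [0, 0, 0.25],
  [0, 0, 0.25],
  [0, 0, 0.25],
  [0, 0, 0.25],
  [0, 0, 0.25],
  [0, 0, 0.2],
  [0, 0, 0.15],
  [0, 0, 0.1],
  [0, 0, 0],
  [0, 0, 0],
], turn=[0, 0, 0, 0, 0, 0, 0, 0, 0, 0, 0, 0])

```text
clock: 4.73
tool_pos: [0.5209, 0.1329, 0.0702]
ee_rot: [0.747, 0.665, 0.0, -0.0]
force: [0.3, 0.1, 0.1]
width: 0.996
finger_force: 0.0
```

step_arm([
  [0, 0, 0],
  [0, 0, 0],
  [0, 0, 0],
  [0, 0, 0],
  [0, 0, 0],
  [0, 0, 0],
  [0, 0, 0],
  [0, 0, 0],
  [0, 0, 0],
  [0, 0, 0],
  [0, 0, 0],
  [0, 0, 0],
], turn=[0, 0, 0, 0, 0, 0, 0, 0, 0, 0, 0, 0], gripper=0.0, squeeze=20)

```text
clock: 5.73
tool_pos: [0.521, 0.1326, 0.0704]
ee_rot: [0.747, 0.665, 0.0, -0.0]
force: [-0.5, -0.2, 5.1]
width: 0.276
finger_force: 25.4
```

step_arm([
  [0, 0.05, 0],
  [0, 0.1, 0],
  [0, 0.15, 0],
  [0, 0.15, 0],
  [0, 0.15, 0],
  [0, 0.15, 0],
  [0, 0.15, 0],
  [0, 0.15, 0],
  [0, 0.15, 0],
  [0, 0.13, 0],
  [0, 0.1, 0],
  [0, 0.05, 0],
  [0, 0, 0],
  [0, 0, 0],
  [0, 0, 0],
], turn=[0, 0, 0, 0, 0, 0, 0, 0, 0, 0, 0, 0, 0, 0, 0])

```text
clock: 6.98
tool_pos: [0.6318, 0.1195, 0.0705]
ee_rot: [0.747, 0.665, 0.001, 0.001]
force: [2.4, -1.3, 4.6]
width: 0.276
finger_force: 25.3
```

step_arm([
  [0, 0, 0],
  [0, 0, 0],
  [0, 0, 0],
  [0, 0, 0],
  [0, 0, 0],
  [0, 0, 0],
  [0, 0, 0],
  [0, 0, 0],
  [0, 0, 0],
  [0, 0, 0],
], turn=[0, 0, 0, 0, 0, 0, 0, 0, 0, 0], gripper=1.0)

```text
clock: 7.82
tool_pos: [0.631, 0.1197, 0.07]
ee_rot: [0.747, 0.665, 0.0, -0.0]
force: [0.3, -0.9, -0.7]
width: 1.005
finger_force: 0.0
```

step_arm([
  [0, 0, -0.1],
  [0, 0, -0.2],
  [0, 0, -0.3],
  [0, 0, -0.3],
  [0, 0, -0.3],
  [0, 0, -0.3],
  [0, 0, -0.3],
  [0, 0, -0.2],
  [0, 0, -0.1],
  [0, 0, 0],
  [0, 0, 0],
], turn=[0, 0, 0, 0, 0, 0, 0, 0, 0, 0, 0])

```text
clock: 8.73
tool_pos: [0.6307, 0.1197, 0.2274]
ee_rot: [0.747, 0.665, -0.0, -0.0]
force: [0.7, -0.4, 0.4]
width: 0.999
finger_force: 0.0
```

```bash
python3 - <<'E'
from h import *
s=sense();print(s['clock'],s['tool_pos'],s['force'])
p,d=read_camera('wrist');cv2.imwrite('pics/w2.png',p[:,:,::-1])
for c in('wrist','scene','side'):
    if c!='wrist': read_camera(c)
    for n in ['suction','setpoint','speed','handle']:
        print(c,n,[(np.round(a['point'],3),round(a['score'],2)) for a in pinpoint(n,c)[:1]])
E
```

```text
8.7333 [0.63074566 0.11966067 0.22735369] [ 0.72275943 -0.39865963  0.44836363]
wrist suction [(array([0.632, 0.115, 0.053]), 0.71)]
wrist setpoint [(array([0.629, 0.089, 0.057]), 0.6)]
wrist speed [(array([ 0.528, -0.008,  0.052]), 0.91)]
wrist handle []
scene suction [(array([0.632, 0.117, 0.054]), 0.7)]
scene setpoint [(array([0.622, 0.084, 0.055]), 0.39)]
scene speed [(array([ 0.526, -0.012,  0.059]), 0.73)]
scene handle [(array([0.649, 0.314, 0.006]), 0.6)]
side suction [(array([0.63 , 0.119, 0.054]), 0.92)]
side setpoint [(array([0.628, 0.088, 0.056]), 0.59)]
side speed [(array([ 0.526, -0.011,  0.055]), 0.75)]
side handle [(array([ 0.647,  0.321, -0.   ]), 0.74)]
```

View pics/w2.png

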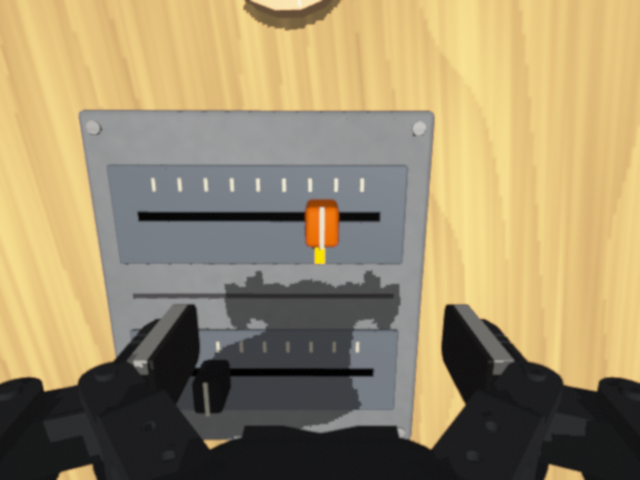

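The wrist picture shows the index line at column 321.5 and the tab at 320. Both are near the image centre, so the offset is about 1 mm. The black cap and the handle haven't moved, and the arm is clear of everything.

```bash
python3 -c "
from plant import *
print(hand_in())"
```

```text
the job is handed in; nothing more can be done
None
```

I slid the orange fader to the yellow tab (about 1 mm off in the last wrist picture), released it and backed the arm clear. The black fader and beech handle showed no movement, and I handed the job in at about 9.5 s; no verdict came back.

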